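Probe two board points, then hold the tester dial at its third notch

TASK

Take the orange square-handled probe out of its stand and touch its steel tip gently on the gold contact in the red ring on the console board, then on the one in the blue ring. Then, with the tip of that same probe, press the yellow paddle of the tester's spring-return dial down past its first two notches into the third (the red mark) without leaning on it hard, and finish while still holding it there, the probe in the gripper. Work the tester only with the probe and leave the other things on the shelf alone.

Things in the scene. Friction and masses are not known exactly. Their poses are not given: they have to be found in the camera images.
- probe: Probe upright in its stand, about 60 g. Origin = end of the steel tip; z points from tip up the handle. Shaft 10 mm thick (last 15 mm: 8 mm, round end) up to 56 mm, then an orange handle 20 x 20 mm (flats face its x and y axes) from 56 to 126 mm above the tip. In the stand the tip is 6 mm above the shelf, the handle at heights 62 to 132 mm; lift straight up 65 mm to clear the stand.
- stand: Fixed grey metal block 64 x 64 mm, 62 mm high, on a thin 90 mm plate; a through hole of 14 mm in the middle of its top takes the probe's shaft and the handle's shoulder rests on the top. Origin under its centre, on the shelf.
- board: Fixed green console circuit board, 150 x 200 mm, on a grey carrier 160 x 210 mm; the board's top face is 30 mm above the shelf, parts on it rise at most 5 mm more. Origin on the shelf under its centre.
- red_point: First test point, fixed to the board: flat red ring 36 mm across with a sprung gold contact 16 mm across in the middle, standing 8 mm above the board (top 38 mm above the shelf). The contact yields up to 4 mm, against about 1.2 N per mm. Origin on the board's face under the contact's centre.
- red_point_top (a point): Centre of the top of the gold contact in the red ring, not pressed.
- blue_point: Second test point, like the first but with a blue ring; red and blue may be on either side of the board. Origin on the board's face under the contact's centre.
- blue_point_top (a point): Centre of the top of the gold contact in the blue ring, not pressed.
- tester: Fixed beige housing 125 x 55 mm, 115 mm high, on a dark base 200 x 110 x 10 mm. On its +y flank a black dial, 68 mm across, turns on a level axle along the tester's y, 80 mm up; a yellow paddle sticks out towards -x. An upright plate 130 mm high beside it (y -9 to -3 mm) marks the paddle's angle: black rest, white first and second notch, red third. Origin on the shelf under the axle.
- dial (a joint): Dial angle, rad: 0 at rest (paddle slopes up 0.45 rad), grows as the paddle is pressed down. Notches at 0.3, 0.6, 0.9; the third is the last: hard stop at 1.05. A spring always returns it to 0 when let go. Pushing at the paddle's face takes about 2.5 N at the start and 7 to 8 N at the third notch, rising about 1 N at the way out of each notch.
- paddle_face (a point): Centre of the upper face of the yellow paddle, a plate 40 mm (radially) x 36 mm (along the axle) x 8 mm, 48 to 88 mm out from the axle; this point is 66 mm out and 22 mm along the tester's +y, and moves with the dial: about 112 mm above the shelf at rest, about 55 mm at the third notch.
- pawl: Chrome weight 28 x 28 mm with a stem, 58 mm tall, riding upright in a guide over the dial, its top about 173 mm above the shelf; it drops between the dial's ribs and makes the notches. Part of the tester, not to be touched by the gripper; it bobs about 2 mm as the dial turns. Origin under its stem.
- console_lid: Loose beige console lid 130 x 180 x 16 mm lying on the shelf, to be left alone. Origin under its centre.
- spring_housing: Loose chrome eject-spring housing, foot 50 x 34 mm, 44 mm high, to be left alone. Origin under its centre.
- fuse_holder: Loose matte black fuse holder 60 x 22 x 22 mm, to be left alone. Origin under its centre.
- tweezers: Loose orange tweezers with steel tips, about 140 x 22 x 6 mm, lying flat, to be left alone. Origin near the middle.
- cartridge: Loose grey game cartridge 70 x 100 x 17 mm lying flat, to be left alone. Origin under its centre.
There are look-alikes about, which are no part of the job. Of the things that look like the probe, the largest one is meant.

How it is judged:
By the outcome, as a careful person would: the job done as asked, in the order asked, and still so for the second after the job is handed in, while the arm keeps its last pose, push and grip.
It also fails if it takes over 51 s, if anything falls off the work surface, if the arm or the gripper's body presses on something with over 40 N, if the wrist force passes 120 N, or if a joint passes its speed limit or range.

ROBOT

A 6-joint arm with a two-finger parallel gripper is mounted at the origin on the work surface. World frame = base frame: x ahead of the robot, y to its left, z up, the work surface at z = 0. Lengths are in m, angles in degrees, forces in N, time in s.
With the tool pointing down it reaches from about 0.325 to 0.925 m from the base axis. Payload 3.1 kg.
Tool frame: the origin (TCP) lies midway between the tips of the shut fingers; the grasp point (between the pads) lies 19 mm behind it (robot.tcp_to_grasp is the distance from the TCP to the grasp point, in m); z points along the fingers, y is the direction in which the jaws open and shut (so a half turn about z gives the same grasp; the last joint's range is limited). The gripper opens to 85 mm and grips with 20 to 120 N. Pads are 22 mm wide; open, the fingers measure 114 mm over their backs; the gripper's body (76 mm by 85 mm) begins 54 mm behind the grasp point. The pads swing forward as they close: fully open they stand 13 mm farther back than shut.
Start: joints at [-72.319, 12.427, 92.441, -0, 75.132, -6.429], TCP at [0.255, -0.57, 0.209] pointing down, gripper open.
Joint ranges: [-157.48, 157.48], [-44.54, 120.13], [17.64, 146.25], [-64.5, 244.5], [7.68, 150.69], [-147.95, 147.95]. Speed limits (degrees/s): [159.86, 159.86, 180, 180, 180, 180].

INTERFACE

Orientations are given as [roll, pitch, yaw] about the fixed x, y, z axes, in that order (R = Rz(yaw) Ry(pitch) Rx(roll)).
In Python, from plant import telemetry, viewer, order, robot gives the robot as it stands.
- The arm moves only by the tool send_rows, never from a script. Its argument "series" is text: rows parted by semicolons, each of 7 numbers parted by spaces: the finger opening in mm, from 0 to 85.4, then the shift along the tool's x, y, z in mm, then the turn, a rotation vector about the tool's x, y, z in rad. In form: claw tx ty tz ax ay az; .... A call has 1 to 5 rows; each row shifts and turns the commanded pose from where the row before left it, along the tool's axes as they then stand; what a row does not reach is not made up. A row lasts 1/8 s, in which the tool goes at most 62.5 mm and 10.7 degrees, less where a joint would pass 70% of its speed; a pose out of reach is approached as far as the arm can. A call with a gripper value outside its range is refused whole. The fingers move at their own pace and stop on an object; "squeeze" is the grip in N (left out, the last holds). Time passes only in rows, so rows that do not move let the fingers close. It gives the time, the measured TCP pose, the force and the opening at its end, in the units of the state.
- telemetry.state(): the state, without advancing time (a new reading comes with each control period).
- viewer.capture(name): name is "scene" or "top" or "wrist"; returns a dict with "frame" (420x560x3 uint8, red, green, blue), "camera_matrix" (3x3 intrinsics, pixels), "R" (3x3) and "t" (3): a world point X has camera coordinates R X + t; the wrist camera has in their place "hand_eye" (4x4, takes a point from camera to tool coordinates, whose origin is the TCP and whose axes are the flange's). Camera axes: x right, y down, z forward; pixel columns grow to the right and rows downward; lengths in m; the calibration is good to about 2 mm. A picture is of the moment at which its call begins: read the wrist's pose just before it. There is no depth.
- order.sign_off(): hands the job in, once; it reports no verdict.
The state is a dict: "time": time; "joint_positions": joint angles; "qd": joint speeds; "effort": joint torques, N m; "ee_pos": TCP position; "tcp_rot": TCP orientation; "force": force on the tool from outside, world axes, zero at the start; "wrist_torque": the same for the moment, N m; "finger_gap": finger opening in m.
Only numpy, scipy, OpenCV 4.12 (cv2) and the standard library are available. Lean on these libraries where they do the work, as an engineer would, in place of code of your own. Each camera call takes 0.05 s, during which the arm holds its last target. There are 200 camera calls.

## Working session

There is one attempt and no reset: what is moved stays moved. The work goes in short steps, Python scripts to look and compute and a tool call to move; the robot and the scene stay as the last step left them, time stands still between calls to the robot, and variables do not carry over. Pictures are saved under pics/ and viewed, about 8 in all and at most 12, crops included, and the job is handed in when it is done.

Besides the shell and the picture viewer there is one more tool, called after ">>>" as name(argument=value, ...) on one line, values as JSON. send_rows: Moves the arm, as the interface text tells. Its arguments: {"type":"object","properties":{"series":{"type":"string"},"squeeze":{"type":"number"}},"required":["series"]}

```bash
mkdir -p pics; ls; cat > h.py <<'E'
import numpy as np, cv2
from scipy.spatial.transform import Rotation as Ro
from plant import telemetry, viewer, order, robot
def cap(n,name,crop=None,s=1):
    st=telemetry.state(); c=viewer.capture(n); f=c["frame"][:,:,::-1]
    K=np.array(c["camera_matrix"])
    if n=="wrist":
        H=np.array(c["hand_eye"]); T=np.eye(4); T[:3,:3]=Ro.from_euler('xyz',st["tcp_rot"],degrees=True).as_matrix(); T[:3,3]=st["ee_pos"]
        W=T@H; R=W[:3,:3].T; t=-R@W[:3,3]
    else: R=np.array(c["R"]); t=np.array(c["t"])
    np.savez("pics/%s.npz"%name,K=K,R=R,t=t); cv2.imwrite("pics/%s_raw.png"%name,f)
    if crop: x0,y0,x1,y1=crop; f=f[y0:y1,x0:x1]
    cv2.imwrite("pics/%s.png"%name,cv2.resize(f,None,fx=s,fy=s,interpolation=cv2.INTER_CUBIC))
def pz(name,u,v,z):
    d=np.load("pics/%s.npz"%name); K,R,t=d["K"],d["R"],d["t"]
    r=R.T@np.linalg.inv(K)@[u,v,1]; C=-R.T@t
    return C+r*(z-C[2])/r[2]
def proj(name,X):
    d=np.load("pics/%s.npz"%name); p=d["K"]@(d["R"]@np.array(X)+d["t"]); return p[:2]/p[2]
def tri(obs):
    A=np.zeros((3,3));b=np.zeros(3)
    for n,u,v in obs:
        d=np.load("pics/%s.npz"%n); r=d["R"].T@np.linalg.inv(d["K"])@[u,v,1]; r/=np.linalg.norm(r); C=-d["R"].T@d["t"]
        P=np.eye(3)-np.outer(r,r); A+=P;b+=P@C
    return np.linalg.solve(A,b)
E
python3 - <<'E'
from h import *
cap("top","top1",s=1.42); cap("scene","sc1",s=1.42)
print(telemetry.state())
for n in("top1","sc1"):
    d=np.load("pics/%s.npz"%n); print(n,d["K"].tolist(),-d["R"].T@d["t"],d["R"].tolist())
E
```

```text
pics
{'time': 0.1, 'joint_positions': array([-7.23196251e+01,  1.24752108e+01,  9.25218564e+01,  1.10916674e-04,
        7.51311645e+01, -6.42993448e+00]), 'qd': array([ 0.01139334, -0.02547455, -0.21135577,  0.01800916, -0.03098665,
        0.06678537]), 'effort': array([-1.35094026e-03, -3.98079908e+01, -3.04969740e+01, -1.88400545e-04,
        4.24754166e-03, -1.47023411e-05]), 'ee_pos': array([ 0.25507279, -0.56970734,  0.20804541]), 'tcp_rot': array([-1.79872587e+02, -1.44668794e-02,  2.41102647e+01]), 'force': array([0.26789061, 0.76117245, 0.98619199]), 'wrist_torque': array([ 0.05084792, -0.04447534, -0.00571144]), 'finger_gap': 0.08541884403933946}
top1 [[413.81607365518573, 0.0, 277.3446272285742], [0.0, 413.81607365518573, 205.42741346162018], [0.0, 0.0, 1.0]] [0.38824274 0.0194567  0.91978815] [[0.07990174135367711, -0.9967916429129061, -0.004704502910978481], [-0.969981262621915, -0.07666345401850483, -0.23077925595760965], [0.22967817025360807, 0.023002944092918386, -0.9729947598378997]]
sc1 [[391.46918166796365, 0.0, 283.6695252563473], [0.0, 391.46918166796365, 212.1978442833666], [0.0, 0.0, 1.0]] [ 0.92687167 -0.20486065  0.81693204] [[0.5953731954979471, 0.8034340477815716, -0.004948630909883805], [0.6984593597264879, -0.5206077177111222, -0.49104187914075204], [-0.39709606003211306, 0.2888967551305062, -0.871121911090541]]
```

View pics/top1.png

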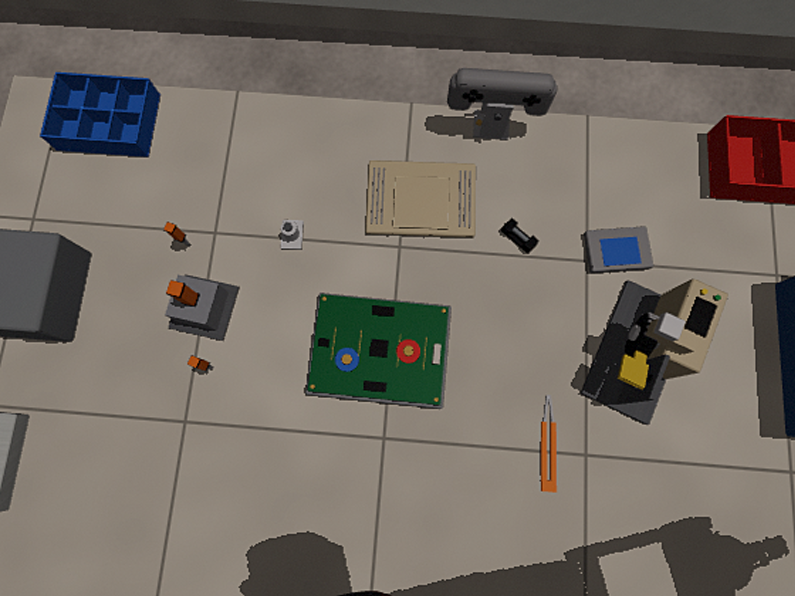

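View pics/sc1.png

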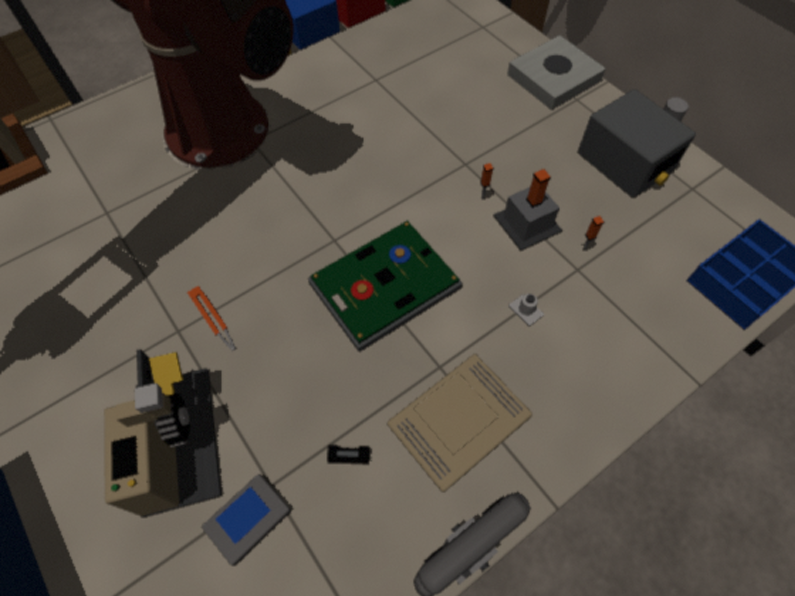

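Top view: probe in stand at about (183,292), red contact at (408,351), blue at (346,359), tester's yellow paddle at (635,370). Scene view: probe at (540,185), red (362,289), blue (400,253), paddle (167,372). I'll enlarge the probe and tester in both views.

```bash
python3 - <<'E'
import cv2,numpy as np
def c(n,x,y,w,h): return cv2.resize(cv2.imread("pics/%s_raw.png"%n)[y:y+h,x:x+w],(400,300),interpolation=cv2.INTER_CUBIC)
a=np.vstack([np.hstack([c("top1",100,180,80,60),c("sc1",340,110,80,60)]),np.hstack([c("top1",400,190,144,108),c("sc1",60,235,144,108)])])
cv2.imwrite("pics/comp.png",a)
E
```

```text
(no output)
```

View pics/comp.png

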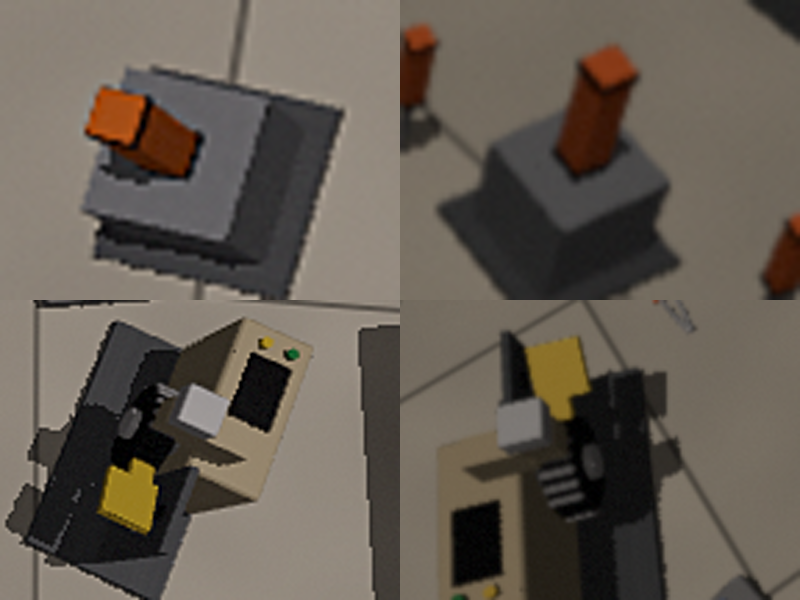

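```bash
python3 - <<'E'
from h import *
np.set_printoptions(precision=4,suppress=True)
k=2.7778
T=lambda x,y:("top1",400+x/k,190+(y-300)/k)
S=lambda x,y:("sc1",60+(x-400)/k,235+(y-300)/k)
P=lambda x,y:("top1",100+x/5,180+y/5)
Q=lambda x,y:("sc1",340+(x-400)/5,110+y/5)
print("probe",tri([P(118,117),Q(608,68)]),pz(*P(118,117),.132),pz(*Q(608,68),.132))
c=[pz(*P(*q),.132) for q in((103,88),(151,95),(136,146),(87,133))]
for i in range(4):
    d=c[(i+1)%4]-c[i]; print("edge",np.linalg.norm(d),np.degrees(np.arctan2(d[1],d[0])))
c=[pz(*P(*q),.062) for q in((128,68),(270,97),(225,240),(83,212))]
print("stand ctr",np.mean(c,0))
for i in range(4):
    d=c[(i+1)%4]-c[i]; print("edge",np.linalg.norm(d),np.degrees(np.arctan2(d[1],d[0])))
for n,a,b in(("red",(408,351),(362,289)),("blue",(346.5,359),(400,253))):
    a=np.array(a)/1.42;b=np.array(b)/1.42
    print(n,tri([("top1",*a),("sc1",*b)]),pz("top1",*a,.038),pz("sc1",*b,.038))
print("paddle",tri([T(130,500),S(560,372)]))
print("base", pz(*T(115,320),.01),pz(*T(28,540),.01),pz(*T(160,600),.01),pz(*S(640,372),.01))
c=[pz(*T(*q),.115) for q in((245,320),(312,347),(258,500))]; print("housing",c)
a=T(203,408);b=S(525,422); print("pawl",tri([a,b]))
for z in(.13,):print("plate top", pz(*T(195,468),z),pz(*S(503,332),z))
E
```

```text
probe [0.5572 0.3444 0.1253] [0.5545 0.3392 0.132 ] [0.5614 0.3419 0.132 ]
edge 0.019382092598571193 -93.92169690146436
edge 0.020994479951104754 173.08226249757124
edge 0.020356299265224663 79.6540576372805
edge 0.01878893603862938 -9.85952108299364
stand ctr [0.5554 0.34   0.062 ]
edge 0.06333314791689981 -97.19430282029705
edge 0.06382889624930459 171.26310994482964
edge 0.06219343186982359 83.39985469960455
edge 0.06445326556330255 -7.70564488532589
red [0.5086 0.0138 0.0303] [0.5066 0.0117 0.038 ] [0.5135 0.0139 0.038 ]
blue [0.489  0.1058 0.0314] [0.4872 0.1029 0.038 ] [0.4936 0.1055 0.038 ]
paddle [ 0.4943 -0.2974  0.1049]
base [ 0.6514 -0.3281  0.01  ] [ 0.468  -0.2585  0.01  ] [ 0.4303 -0.3601  0.01  ] [ 0.4768 -0.2548  0.01  ]
housing [array([ 0.6284, -0.3813,  0.115 ]), array([ 0.612 , -0.4283,  0.115 ]), array([ 0.4991, -0.3855,  0.115 ])]
pawl [ 0.5507 -0.3215  0.1681]
plate top [ 0.5156 -0.3357  0.13  ] [ 0.4601 -0.3101  0.13  ]
```

```bash
cat >> h.py <<'E'
def plan(pos,rpy,n,claw=85,upto=5):
    s=telemetry.state(); A=Ro.from_euler('xyz',s["tcp_rot"],degrees=True); p=np.array(s["ee_pos"])
    B=Ro.from_euler('xyz',rpy,degrees=True); w=(A.inv()*B).as_rotvec()/n; d=(np.array(pos)-p)/n
    print("t %.2f"%s["time"],"pos",np.round(p,4),"rpy",np.round(s["tcp_rot"],2),"F",np.round(s["force"],2),"gap %.4f"%s["finger_gap"])
    out=[]
    for i in range(min(n,upto)):
        v=A.inv().apply(d)*1000; A=A*Ro.from_rotvec(w)
        out.append("%g %.1f %.1f %.1f %.4f %.4f %.4f"%((claw,)+tuple(v)+tuple(w)))
    print("; ".join(out))
E
python3 - <<'E'
from h import *
print(robot if not callable(robot) else '', robot.tcp_to_grasp)
print(viewer.capture("wrist")["hand_eye"])
plan((.52,.335,.27),(180,0,172),16,upto=16)
E
```

```text
<Robot object at 0x7fe50735fe00> 0.0187
[[ 3.53579460e-04 -9.53531512e-01 -3.01293097e-01  7.68536923e-02]
 [ 9.99998714e-01  8.08496012e-04 -1.38518746e-03 -8.74457163e-04]
 [ 1.56441416e-03 -3.01292220e-01  9.53530572e-01 -1.63274831e-01]
 [ 0.00000000e+00  0.00000000e+00  0.00000000e+00  1.00000000e+00]]
t 0.15 pos [ 0.2551 -0.5698  0.2083] rpy [-1.7989e+02 -1.0000e-02  2.4110e+01] F [-0.29  0.45  0.76] gap 0.0857
85 38.2 -44.9 -3.8 -0.0000 -0.0002 -0.1613; 85 44.9 -38.1 -3.8 -0.0000 -0.0002 -0.1613; 85 50.5 -30.4 -3.8 -0.0000 -0.0002 -0.1613; 85 54.7 -21.9 -3.8 -0.0000 -0.0002 -0.1613; 85 57.5 -12.9 -3.8 -0.0000 -0.0002 -0.1613; 85 58.8 -3.5 -3.8 -0.0000 -0.0002 -0.1613; 85 58.6 6.0 -3.8 -0.0000 -0.0002 -0.1613; 85 56.9 15.4 -3.8 -0.0000 -0.0002 -0.1613; 85 53.7 24.3 -3.8 -0.0000 -0.0002 -0.1613; 85 49.1 32.6 -3.8 -0.0000 -0.0002 -0.1613; 85 43.2 40.1 -3.9 -0.0000 -0.0002 -0.1613; 85 36.2 46.5 -3.9 -0.0000 -0.0002 -0.1613; 85 28.3 51.7 -3.9 -0.0000 -0.0002 -0.1613; 85 19.6 55.6 -3.9 -0.0000 -0.0002 -0.1613; 85 10.4 58.0 -3.9 -0.0000 -0.0002 -0.1613; 85 1.0 58.9 -3.9 -0.0000 -0.0002 -0.1613
```

>>> send_rows(series="85 38 -45 -8 0 0 -0.16; 85 45 -38 -8 0 0 -0.16; 85 50 -30 -8 0 0 -0.16; 85 55 -22 -8 0 0 -0.16; 85 57 -13 -8 0 0 -0.16")

```text
time: 0.78
ee_pos: [0.3386, -0.2867, 0.2492]
tcp_rot: [180.0, -0.0, 70.2]
force: [1.4, 0.5, -0.5]
finger_gap: 0.0853
```

>>> send_rows(series="85 59 -3.5 -4 0 0 -0.16; 85 58.5 6 -4 0 0 -0.16; 85 57 15.5 -4 0 0 -0.16; 85 54 24 -4 0 0 -0.16; 85 49 32.5 -4 0 0 -0.16")

```text
time: 1.4
ee_pos: [0.4235, -0.0044, 0.2694]
tcp_rot: [180.0, 0.0, 116.1]
force: [1.0, 0.1, 0.5]
finger_gap: 0.0853
```

```bash
python3 - <<'E'
from h import *
cap("wrist","w0")
plan((.55,.34,.27),(180,0,172),6,upto=6)
E
```

```text
t 1.45 pos [0.425  0.0027 0.2701] rpy [179.66  -0.29 116.69] F [-0.07  3.31  0.3 ] gap 0.0851
85 40.9 43.9 0.5 0.0013 -0.0003 -0.1609; 85 33.3 49.8 0.4 0.0013 -0.0003 -0.1609; 85 24.9 54.5 0.3 0.0013 -0.0003 -0.1609; 85 15.8 57.8 0.2 0.0013 -0.0003 -0.1609; 85 6.4 59.6 0.2 0.0013 -0.0003 -0.1609; 85 -3.3 59.9 0.1 0.0013 -0.0003 -0.1609
```

>>> send_rows(series="85 41 44 0 0 0 -0.16; 85 33 50 0 0 0 -0.16; 85 25 54 0 0 0 -0.16; 85 16 58 0 0 0 -0.16; 85 6 60 0 0 0 -0.16")

```text
time: 2.08
ee_pos: [0.5333, 0.2746, 0.2689]
tcp_rot: [-180.0, -0.0, 161.9]
force: [1.5, -0.2, 0.9]
finger_gap: 0.0852
```

>>> send_rows(series="85 -3 50 0 0 0 -0.14; 85 0 0 0 0 0 0; 85 0 0 0 0 0 0")

```text
time: 2.45
ee_pos: [0.5511, 0.3188, 0.2685]
tcp_rot: [-179.9, -0.1, 169.6]
force: [0.2, -0.4, -0.1]
finger_gap: 0.085
```

```bash
python3 - <<'E'
from h import *
cap("wrist","w1",s=1.42)
plan((.5545,.34,.27),(180,0,172),2)
print(proj("w1",(.555,.34,.132)),proj("w1",(.555,.34,.062)))
print(proj("w0",(.507,.012,.038)),proj("w0",(.488,.103,.038)))
E
```

```text
t 2.50 pos [0.5512 0.3183 0.2689] rpy [-1.7993e+02 -4.0000e-02  1.6955e+02] F [ 0.07 -0.52  0.49] gap 0.0850
85 0.3 11.0 -0.6 -0.0006 -0.0004 -0.0214; 85 0.1 11.0 -0.5 -0.0006 -0.0004 -0.0214
[301.76920095 193.01241004] [298.29288411 179.35741663]
[341.17859613 191.25776499] [363.07423893 123.92448406]
```

View pics/w1.png

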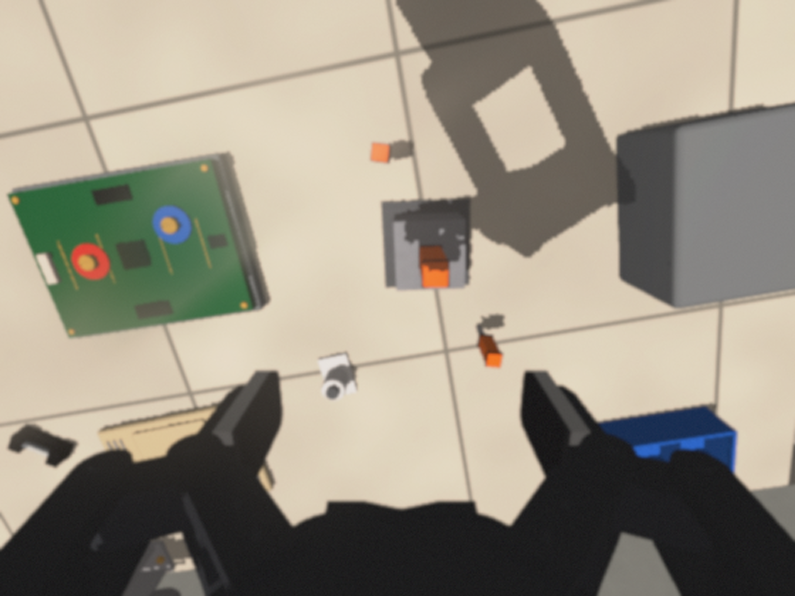

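The wrist view shows the probe's top at (436,275), stand square, red contact (88,262), blue (170,224); look-alikes lie ±90 mm off along world x.

```bash
python3 - <<'E'
from h import *
np.set_printoptions(precision=4,suppress=True)
im=cv2.imread("pics/w1_raw.png"); x0,y0=250,120
hsv=cv2.cvtColor(im,cv2.COLOR_BGR2HSV)
m=((hsv[:,:,0]>3)&(hsv[:,:,0]<16)&(hsv[:,:,1]>150)&(hsv[:,:,2]>200)).astype(np.uint8)
n,l,s,c=cv2.connectedComponentsWithStats(m)
for i in range(1,n):
    if s[i,4]>40:
        print(s[i],c[i],pz("w1",*c[i],.132))
i=[i for i in range(1,n) if 295<c[i][0]<320 and s[i,4]>40][0]
cnt=cv2.findContours((l==i).astype(np.uint8),0,2)[0][0]; bx=cv2.boxPoints(cv2.minAreaRect(cnt)); q=[pz("w1",*b,.132) for b in bx]
for k in range(4):
    d=q[(k+1)%4]-q[k]; print(np.linalg.norm(d),np.degrees(np.arctan2(d[1],d[0]))%90)
a,b=pz("w1",276.5+3,204.2,.062),pz("w1",329.6,201.4,.062); d=b-a;print("stand edge",np.linalg.norm(d),np.degrees(np.arctan2(d[1],d[0]))%90)
for u,v in((88,262),(170,224)): print(pz("w1",u/1.42,v/1.42,.038))
print(tri([("w1",307,193.7),("top1",123.6,203.4),("sc1",381.6,123.6)]))
E
```

```text
[263 103  10  10  85] [268.1647 107.4471] [0.4645 0.3217 0.132 ]
[ 53 178  14  15  69] [ 58.0145 185.8696] [0.5012 0.0893 0.132 ]
[298 188  18  14 212] [306.0566 195.4057] [0.5584 0.3441 0.132 ]
[343 249  10   9  75] [347.48   253.3733] [0.6339 0.3795 0.132 ]
0.017904406800646835 79.61245848647062
0.014253848881849777 81.54170323692475
0.018152962121820285 79.61275121637102
0.014247739698718164 80.5426676786663
stand edge 0.06613713432099669 82.95166978828593
[0.5086 0.0188 0.038 ]
[0.488  0.1098 0.038 ]
[0.5577 0.3449 0.1252]
```

```bash
python3 - <<'E'
from h import *
plan((.557,.343,.19),(180,0,172),3)
E
```

```text
t 2.50 pos [0.5512 0.3183 0.2689] rpy [-1.7993e+02 -4.0000e-02  1.6955e+02] F [ 0.07 -0.52  0.49] gap 0.0850
85 -0.4 8.5 26.3 -0.0004 -0.0003 -0.0142; 85 -0.5 8.5 26.3 -0.0004 -0.0003 -0.0142; 85 -0.7 8.4 26.3 -0.0004 -0.0003 -0.0142
```

>>> send_rows(series="85 -0.4 8.5 26 0 0 -0.014; 85 -0.5 8.5 26 0 0 -0.014; 85 -0.7 8.5 26 0 0 -0.014; 85 0 0 0 0 0 0; 85 0 0 0 0 0 0")

```text
time: 3.12
ee_pos: [0.558, 0.3435, 0.1927]
tcp_rot: [180.0, 0.1, 172.0]
force: [0.9, 0.5, 0.1]
finger_gap: 0.085
```

```bash
python3 - <<'E'
from h import *
cap("wrist","w2",crop=(180,150,430,340),s=3)
plan((.557,.343,.096),(180,0,172),4)
print(proj("w2",(.557,.343,.132)))
E
```

```text
t 3.17 pos [0.5583 0.3439 0.1934] rpy [1.7992e+02 1.4000e-01 1.7197e+02] F [ 0.4   0.08 -0.07] gap 0.0851
85 0.4 -0.3 24.3 0.0003 0.0006 -0.0001; 85 0.3 -0.3 24.3 0.0003 0.0006 -0.0001; 85 0.3 -0.3 24.3 0.0003 0.0006 -0.0001; 85 0.3 -0.3 24.3 0.0003 0.0006 -0.0001
[280.20616473 215.22583414]
```

View pics/w2.png

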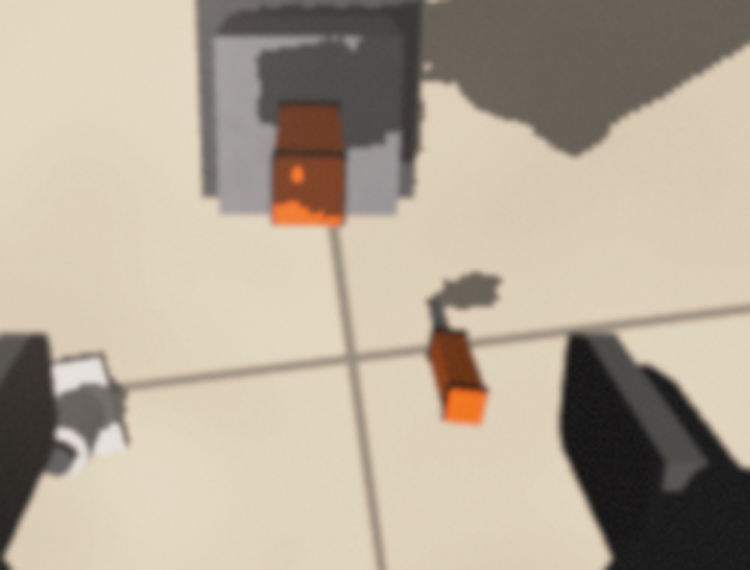

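```bash
python3 - <<'E'
from h import *
for p in ((309,188),(274,151),(345,154),(344,224),(271,223)): print(np.round(pz("w2",180+p[0]/3,150+p[1]/3,.132),4))
E
```

```text
[0.5552 0.3455 0.132 ]
[0.5436 0.3378 0.132 ]
[0.547  0.3564 0.132 ]
[0.5668 0.3536 0.132 ]
[0.5637 0.3339 0.132 ]
```

Handle top measured at (0.555, 0.345), 20 mm square, so descend and grip.

>>> send_rows(series="85 2.9 0.6 20 0 0 0; 85 0 0 25 0 0 0; 85 0 0 25 0 0 0; 85 0 0 27 0 0 0; 85 0 0 0 0 0 0")

```text
time: 3.8
ee_pos: [0.5517, 0.344, 0.0906]
tcp_rot: [-179.8, -0.3, 172.0]
force: [0.1, -0.8, -0.8]
finger_gap: 0.0851
```

>>> send_rows(series="30 0 0 0 0 0 0; 30 0 0 0 0 0 0; 30 0 0 0 0 0 0; 30 0 0 0 0 0 0; 30 0 0 0 0 0 0", squeeze=50)

```text
time: 4.42
ee_pos: [0.5547, 0.3454, 0.0946]
tcp_rot: [180.0, 0.0, 172.0]
force: [0.5, -0.3, 0.4]
finger_gap: 0.0301
```

>>> send_rows(series="10 0 0 0 0 0 0; 10 0 0 0 0 0 0; 10 0 0 0 0 0 0; 10 0 0 0 0 0 0; 10 0 0 0 0 0 0", squeeze=50)

```text
time: 5.05
ee_pos: [0.5548, 0.3454, 0.0946]
tcp_rot: [180.0, 0.0, 172.0]
force: [0.0, -0.6, 2.3]
finger_gap: 0.0188
```

>>> send_rows(series="10 0 0 -10 0 0 0; 10 0 0 -20 0 0 0; 10 0 0 -25 0 0 0; 10 0 0 -30 0 0 0; 10 0 0 -15 0 0 0", squeeze=60)

```text
time: 5.68
ee_pos: [0.556, 0.3462, 0.1981]
tcp_rot: [179.8, 0.2, 172.1]
force: [-0.0, -0.2, -1.1]
finger_gap: 0.0185
```

```bash
python3 - <<'E'
from h import *
cap("wrist","w3"); cap("scene","sc3"); cap("top","top3")
s=telemetry.state(); R=Ro.from_euler('xyz',s["tcp_rot"],degrees=True); p=np.array(s["ee_pos"]); print(s["force"],s["finger_gap"],p)
for z in(-.0374,.0326,.0886):
    X=p+R.apply([0,0,z]); print(z,proj("w3",X),proj("sc3",X),proj("top3",X))
def c(n,x,y,w,h,W,H): return cv2.resize(cv2.imread("pics/%s_raw.png"%n)[y:y+h,x:x+w],(W,H),interpolation=cv2.INTER_CUBIC)
cv2.imwrite("pics/comp3.png",np.hstack([c("w3",210,120,140,210,400,600),c("sc3",330,70,100,150,400,600)]))
plan((.49,.109,.16),(180,0,172),6,10,upto=6)
E
```

```text
[-0.44445823  0.65300934 -1.02145645] 0.018343213639688164 [0.55523335 0.34573202 0.19576904]
-0.0374 [279.58528739 278.40737033] [391.19207141  87.53249086] [ 98.45637993 188.93815928]
0.0326 [280.11121006 227.0614453 ] [383.94061186 111.592543  ] [114.18169908 198.83730781]
0.0886 [280.34176341 204.55247984] [378.82745577 128.55778994] [124.9173334  205.59543066]
t 5.83 pos [0.5552 0.3457 0.1958] rpy [1.7991e+02 1.2000e-01 1.7205e+02] F [-0.44  0.65 -1.02] gap 0.0183
10 5.3 -40.6 5.9 0.0002 0.0004 0.0001; 10 5.3 -40.6 5.9 0.0002 0.0004 0.0001; 10 5.3 -40.6 5.9 0.0002 0.0004 0.0001; 10 5.3 -40.6 5.9 0.0002 0.0004 0.0001; 10 5.3 -40.6 5.9 0.0002 0.0004 0.0001; 10 5.3 -40.6 5.9 0.0002 0.0004 0.0001
```

View pics/comp3.png

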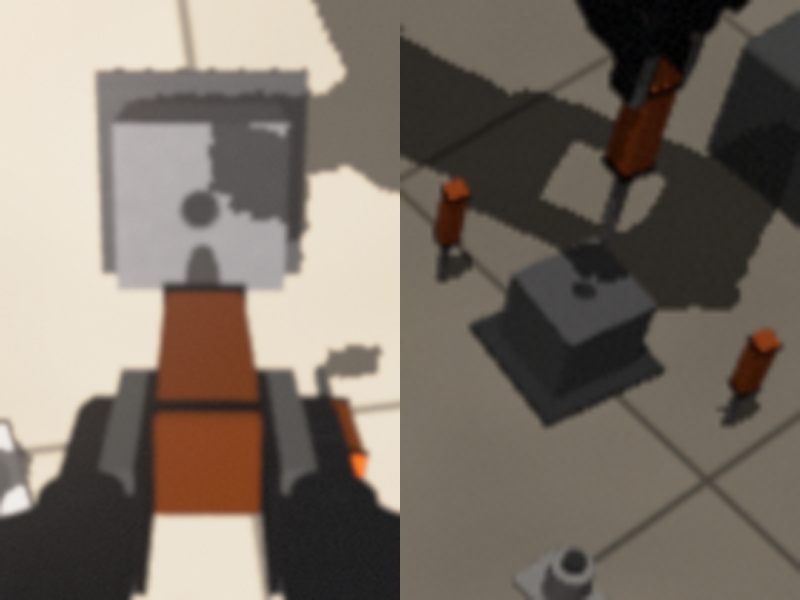

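>>> send_rows(series="10 0.4 -35 0 0 0 0; 10 0.4 -50 0 0 0 0; 10 0.4 -55 0 0 0 0; 10 0.4 -55 0 0 0 0; 10 0.4 -55 0 0 0 0")

```text
time: 6.45
ee_pos: [0.5163, 0.0964, 0.1924]
tcp_rot: [-180.0, -0.2, 172.1]
force: [0.8, -1.5, -0.0]
finger_gap: 0.0183
```

>>> send_rows(series="10 0 -50 10 0 0 0; 10 0 -31 18 0 0 0; 10 0 0 10 0 0 0; 10 0 0 0 0 0 0; 10 0 0 0 0 0 0")

```text
time: 7.08
ee_pos: [0.5071, 0.0189, 0.1564]
tcp_rot: [180.0, 0.0, 172.1]
force: [-0.1, 0.9, -1.1]
finger_gap: 0.0187
```

```bash
python3 - <<'E'
from h import *
print("hole in w3",pz("w3",280,193.2,.062))
cap("wrist","w4"); s=telemetry.state(); R=Ro.from_euler('xyz',s["tcp_rot"],degrees=True); p=np.array(s["ee_pos"]); print(s["force"],s["finger_gap"],p,s["tcp_rot"])
print("tip",p+R.apply([0,0,.0886]),proj("w4",p+R.apply([0,0,.0886])))
print(proj("w4",(.507,.0175,.038)),proj("w4",(.4875,.109,.038)))
def c(n,x,y,w,h,W,H): return cv2.resize(cv2.imread("pics/%s_raw.png"%n)[y:y+h,x:x+w],(W,H),interpolation=cv2.INTER_CUBIC)
cv2.imwrite("pics/c4.png",c("w4",200,120,200,150,800,600))
E
```

```text
hole in w3 [0.5566947  0.34522623 0.062     ]
[ 0.54362396  0.12287318 -0.66476058] 0.01842688273228794 [0.50740047 0.01888312 0.15678218] [1.79981172e+02 4.94345827e-02 1.72142856e+02]
tip [0.50748017 0.01890152 0.06818222] [281.0740384  206.71212547]
[279.66687333 197.46753895] [370.53163023 165.70541   ]
```

View pics/c4.png

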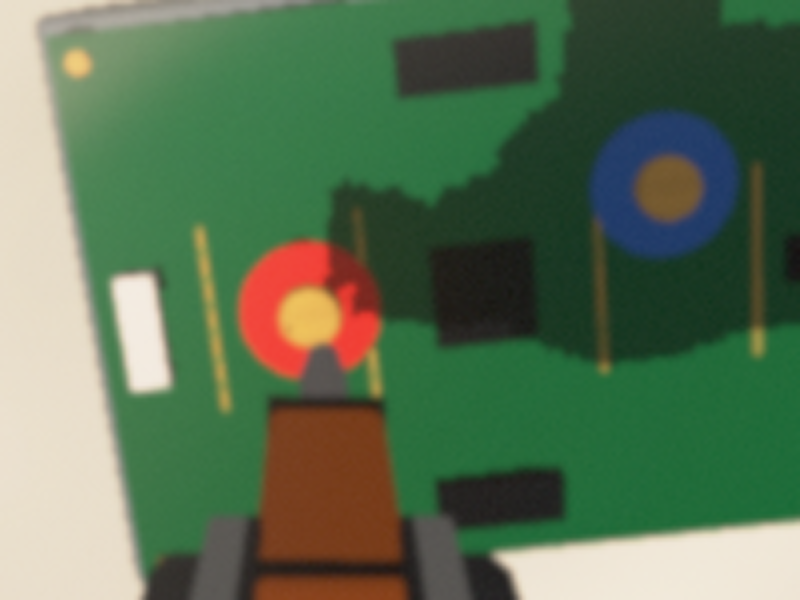

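Red contact centre at crop (309,317), blue at (669,188), tip at (323,350).

```bash
python3 - <<'E'
from h import *
r=pz("w4",277.25,199.25,.038); b=pz("w4",367.25,167,.038); t=pz("w4",281,207,.0682)
print(r,b,t,np.linalg.norm((r-b)[:2]))
E
```

```text
[0.50850125 0.0148449  0.038     ] [0.48832616 0.10579116 0.038     ] [0.50773478 0.01879876 0.0682    ] 0.09315716664872421
```

>>> send_rows(series="10 -1.1 -4 10 0 0 0; 10 0 0 10 0 0 0; 10 0 0 6 0 0 0; 10 0 0 0 0 0 0; 10 0 0 0 0 0 0")

```text
time: 7.75
ee_pos: [0.5075, 0.0137, 0.1304]
tcp_rot: [180.0, 0.0, 172.0]
force: [0.4, -0.3, -0.9]
finger_gap: 0.0181
```

>>> send_rows(series="10 0 0 1.5 0 0 0; 10 0 0 1.5 0 0 0; 10 0 0 1 0 0 0; 10 0 0 0 0 0 0; 10 0 0 0 0 0 0")

```text
time: 8.38
ee_pos: [0.5074, 0.0137, 0.1264]
tcp_rot: [180.0, 0.0, 172.0]
force: [-1.0, -0.3, -0.2]
finger_gap: 0.0188
```

>>> send_rows(series="10 0 0 0.8 0 0 0; 10 0 0 0.7 0 0 0; 10 0 0 0 0 0 0; 10 0 0 0 0 0 0")

```text
time: 8.88
ee_pos: [0.5075, 0.0137, 0.125]
tcp_rot: [-180.0, 0.0, 172.0]
force: [0.3, -1.2, 0.9]
finger_gap: 0.0183
```

```bash
python3 - <<'E'
from h import *
cap("wrist","w5"); s=[]
for i in range(3):
    s.append(telemetry.state()["force"]); viewer.capture("scene")
print(np.round(s,2),telemetry.state()["ee_pos"])
def c(n,x,y,w,h,W,H): return cv2.resize(cv2.imread("pics/%s_raw.png"%n)[y:y+h,x:x+w],(W,H),interpolation=cv2.INTER_CUBIC)
cv2.imwrite("pics/c5.png",c("w5",230,150,120,90,640,480))
E
```

```text
[[ 0.43 -0.01  0.05]
 [-0.41 -0.68  0.64]
 [ 0.14 -1.22  1.51]] [0.50746094 0.01371385 0.12491037]
```

View pics/c5.png

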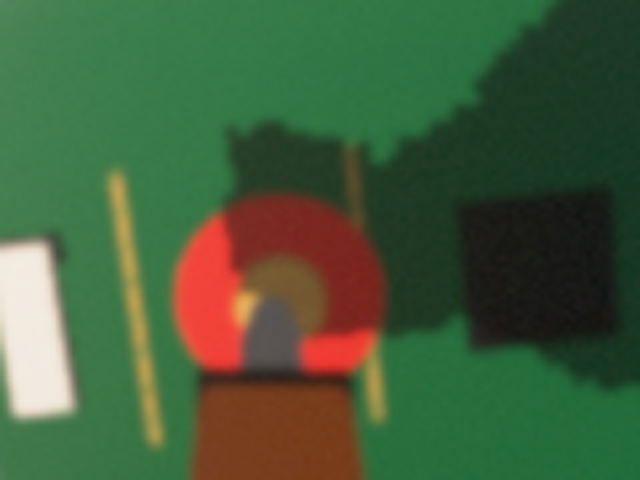

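Tip sits on the contact ~1.5 mm off centre, force ≈1.5 N. A touch more to make certain, then lift.

>>> send_rows(series="10 0 0.8 0.7 0 0 0; 10 0 0 0 0 0 0; 10 0 0 0 0 0 0; 10 0 0 0 0 0 0; 10 0 0 0 0 0 0")

```text
time: 9.7
ee_pos: [0.5075, 0.0144, 0.1242]
tcp_rot: [-180.0, 0.0, 172.0]
force: [-0.1, -1.0, 2.3]
finger_gap: 0.0183
```

>>> send_rows(series="10 0 0 -6 0 0 0; 10 0 0 -12 0 0 0; 10 0 0 -12 0 0 0; 10 0 0 0 0 0 0")

```text
time: 10.2
ee_pos: [0.5089, 0.0145, 0.156]
tcp_rot: [180.0, 0.2, 172.1]
force: [0.2, 0.3, -0.2]
finger_gap: 0.0182
```

```bash
python3 - <<'E'
from h import *
plan((.4875,.1062,.154),(180,0,172),2,10)
E
```

```text
t 10.20 pos [0.5089 0.0145 0.156 ] rpy [179.98   0.21 172.05] F [ 0.24  0.28 -0.22] gap 0.0182
10 16.9 43.9 1.0 0.0002 0.0018 0.0005; 10 16.9 43.9 1.0 0.0002 0.0018 0.0005
```

>>> send_rows(series="10 11 29 0 0 0 0; 10 11 30 0 0 0 0; 10 10.5 28.8 0 0 0 0; 10 0 0 10 0 0 0; 10 0 0 6 0 0 0")

```text
time: 10.82
ee_pos: [0.4869, 0.1055, 0.137]
tcp_rot: [-180.0, -0.1, 172.1]
force: [0.1, 0.2, -0.5]
finger_gap: 0.0184
```

```bash
python3 - <<'E'
from h import *
cap("wrist","w6"); cap("wrist","w6"); s=telemetry.state();print(s["ee_pos"])
# gold contact + tip
p=proj("w6",(.4878,.1057,.038)); print(p)
def c(n,x,y,w,h,W,H): return cv2.resize(cv2.imread("pics/%s_raw.png"%n)[y:y+h,x:x+w],(W,H),interpolation=cv2.INTER_CUBIC)
cv2.imwrite("pics/c6.png",c("w6",230,150,120,90,640,480))
E
```

```text
[0.4865082  0.1050844  0.13665676]
[281.92678298 204.83497863]
```

View pics/c6.png

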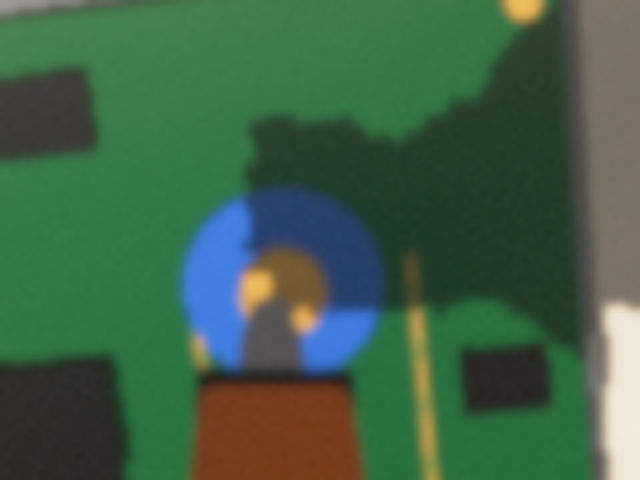

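>>> send_rows(series="10 0 1.5 5 0 0 0; 10 0 0 3 0 0 0; 10 0 0 2 0 0 0; 10 0 0 1 0 0 0; 10 0 0 0 0 0 0")

```text
time: 11.55
ee_pos: [0.4877, 0.1074, 0.1271]
tcp_rot: [-180.0, 0.0, 172.0]
force: [-0.2, -0.2, -0.6]
finger_gap: 0.0183
```

>>> send_rows(series="10 0 0 1 0 0 0; 10 0 0 0.4 0 0 0; 10 0 0 0 0 0 0; 10 0 0 0 0 0 0; 10 0 0 0 0 0 0")

```text
time: 12.18
ee_pos: [0.4878, 0.1075, 0.1258]
tcp_rot: [180.0, 0.0, 172.0]
force: [-0.5, 0.0, -0.7]
finger_gap: 0.0185
```

```bash
python3 - <<'E'
from h import *
cap("wrist","w7"); s=[]
for i in range(4):
    s.append(telemetry.state()["force"]); viewer.capture("top")
print(np.round(s,2),telemetry.state()["ee_pos"])
E
```

```text
[[-0.43  0.06  0.94]
 [ 0.23 -1.24  0.44]
 [-0.12  0.38  0.36]
 [ 0.56 -0.23  0.27]] [0.48772942 0.10746607 0.12577756]
```

>>> send_rows(series="10 0 0 0.8 0 0 0; 10 0 0 0.8 0 0 0; 10 0 0 0 0 0 0; 10 0 0 0 0 0 0")

```text
time: 12.92
ee_pos: [0.4878, 0.1075, 0.1243]
tcp_rot: [180.0, 0.0, 172.0]
force: [0.3, 1.1, 2.1]
finger_gap: 0.0184
```

```bash
python3 - <<'E'
from h import *
s=[]
for i in range(4):
    s.append(telemetry.state()["force"]); viewer.capture("top")
print(np.round(s,2),telemetry.state()["ee_pos"])
np.set_printoptions(precision=4,suppress=True)
# tester refined w/ bias: top (0,+6), sc (-6,+3.5)
k=2.7778
T=lambda x,y:("top1",400+x/k,190+(y-300)/k)
S=lambda x,y:("sc1",60+(x-400)/k,235+(y-300)/k)
print(pz(*T(130,500),.112),pz(*S(560,372),.112), pz(*T(203,408),.173),pz(*S(525,422),.173))
E
```

```text
[[ 0.33  1.09  2.07]
 [-0.32  0.51  1.25]
 [-0.74  0.09  1.96]
 [ 0.83  0.14  1.77]] [0.48777323 0.10746923 0.12420948]
[ 0.4924 -0.2981  0.112 ] [ 0.5004 -0.2933  0.112 ] [ 0.5488 -0.3227  0.173 ] [ 0.5552 -0.3174  0.173 ]
```

>>> send_rows(series="10 0 0 -15 0 0 0; 10 0 0 -35 0 0 0; 10 -5 -33 -40 0 0 0; 10 -7.5 -50 -25 0 0 0; 10 -9 -60 0 0 0 0")

```text
time: 13.75
ee_pos: [0.491, -0.0384, 0.2432]
tcp_rot: [-180.0, 0.4, 172.2]
force: [0.2, 0.7, -0.8]
finger_gap: 0.0182
```

>>> send_rows(series="10 -9 -60 0 0 0 0; 10 -9 -60 0 0 0 0; 10 -9 -60 0 0 0 0; 10 -7.5 -50 0 0 0 0; 10 -3 -20 0 0 0 0.1")

```text
time: 14.38
ee_pos: [0.4909, -0.2929, 0.2395]
tcp_rot: [-180.0, -0.0, 166.0]
force: [0.2, 0.4, -0.1]
finger_gap: 0.0183
```

>>> send_rows(series="10 0 0 0 0 0 0.122; 10 0 0 0 0 0 0; 10 0 0 0 0 0 0")

```text
time: 14.75
ee_pos: [0.4916, -0.2896, 0.2393]
tcp_rot: [180.0, -0.0, 159.4]
force: [0.2, 0.0, -0.6]
finger_gap: 0.0187
```

```bash
python3 - <<'E'
from h import *
cap("wrist","w8",s=1.42); s=telemetry.state(); R=Ro.from_euler('xyz',s["tcp_rot"],degrees=True); p=np.array(s["ee_pos"]); print(s["time"],p,s["tcp_rot"],s["finger_gap"])
t=p+R.apply([0,0,.0886]); print("tip",t,proj("w8",t)*1.42)
print(proj("w8",(.493,-.291,.112))*1.42)
E
```

```text
14.8 [ 0.49167056 -0.28948019  0.23927312] [ 1.79997610e+02 -5.34163593e-03  1.59438285e+02] 0.018441547088574473
tip [ 0.49166413 -0.28947383  0.15067312] [399.61394938 293.15009182]
[398.3448704  279.74113365]
```

View pics/w8.png

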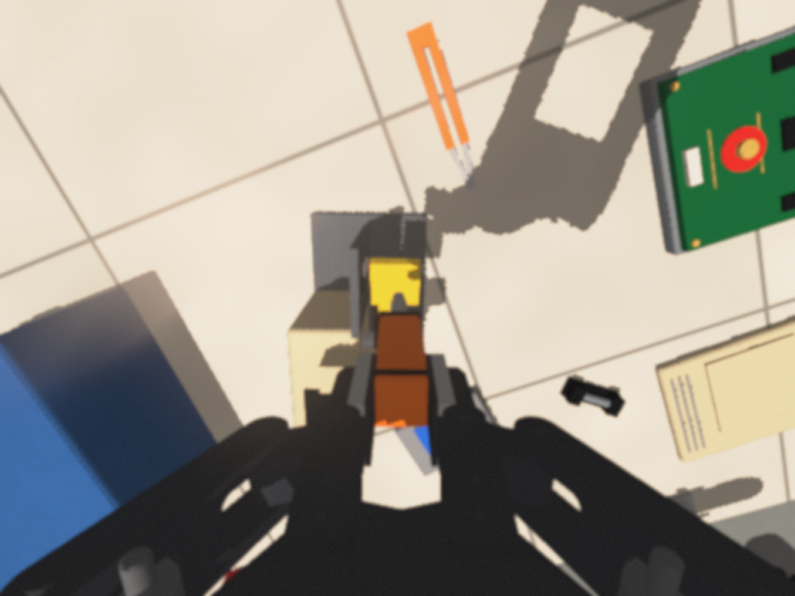

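```bash
python3 - <<'E'
from h import *
np.set_printoptions(precision=4,suppress=True)
im=cv2.imread("pics/w8_raw.png"); hsv=cv2.cvtColor(im,cv2.COLOR_BGR2HSV)
print(hsv[176:225:2,276].tolist())
print(hsv[192,254:304:1].tolist())
for v in(258,262): print(pz("w8",397/1.42,v/1.42,.122), pz("w8",369/1.42,v/1.42,.122),pz("w8",423/1.42,v/1.42,.122))
E
```

```text
[[13, 41, 74], [12, 35, 73], [19, 65, 82], [21, 162, 146], [22, 184, 183], [24, 192, 229], [26, 192, 242], [26, 192, 242], [26, 192, 242], [26, 194, 242], [26, 194, 242], [26, 193, 242], [26, 193, 242], [26, 193, 242], [26, 192, 242], [24, 188, 236], [22, 170, 216], [21, 146, 188], [19, 102, 145], [18, 72, 128], [17, 66, 120], [16, 67, 106], [15, 86, 65], [10, 163, 100], [10, 183, 124]]
[[13, 44, 81], [13, 46, 99], [12, 45, 113], [11, 48, 111], [14, 74, 104], [19, 139, 134], [22, 182, 200], [25, 190, 235], [26, 192, 242], [26, 191, 242], [26, 193, 242], [26, 190, 242], [26, 191, 242], [26, 190, 242], [26, 191, 242], [26, 194, 242], [26, 192, 242], [26, 192, 242], [26, 193, 242], [26, 192, 242], [26, 192, 242], [26, 193, 242], [26, 192, 242], [26, 193, 242], [26, 191, 242], [26, 192, 242], [26, 191, 242], [26, 192, 242], [26, 192, 242], [26, 193, 242], [26, 193, 242], [25, 192, 240], [23, 194, 230], [22, 190, 197], [22, 179, 155], [21, 174, 138], [22, 175, 134], [22, 171, 133], [21, 172, 132], [21, 165, 131], [21, 162, 129], [21, 144, 117], [19, 95, 99], [17, 49, 93], [15, 36, 113], [16, 44, 161], [17, 45, 214], [20, 32, 234], [19, 27, 239], [19, 27, 239]]
[ 0.4756 -0.2854  0.122 ] [ 0.4688 -0.3035  0.122 ] [ 0.4819 -0.2686  0.122 ]
[ 0.4782 -0.2864  0.122 ] [ 0.4714 -0.3045  0.122 ] [ 0.4845 -0.2696  0.122 ]
```

>>> send_rows(series="10 -1.7 -2.5 10 0 0 0; 10 0 0 12 0 0 0; 10 0 0 8 0 0 0; 10 0 0 4 0 0 0; 10 0 0 4 0 0 0", squeeze=80)

```text
time: 15.42
ee_pos: [0.4928, -0.2931, 0.2016]
tcp_rot: [-180.0, 0.1, 159.3]
force: [-0.9, 0.2, 2.8]
finger_gap: 0.0181
```

>>> send_rows(series="10 0 0 4 0 0 0; 10 0 0 4 0 0 0; 10 0 0 4 0 0 0; 10 0 0 0 0 0 0")

```text
time: 15.92
ee_pos: [0.4921, -0.2929, 0.1887]
tcp_rot: [-180.0, -0.0, 159.3]
force: [-0.9, 0.3, 3.4]
finger_gap: 0.0177
```

>>> send_rows(series="10 0 0 4 0 0 0; 10 0 0 4 0 0 0; 10 0 0 4 0 0 0; 10 0 0 4 0 0 0; 10 0 0 4 0 0 0")

```text
time: 16.55
ee_pos: [0.4915, -0.2926, 0.1685]
tcp_rot: [-180.0, -0.1, 159.3]
force: [-2.2, 1.5, 5.5]
finger_gap: 0.0178
```

>>> send_rows(series="10 0 0 4 0 0 0; 10 0 0 4 0 0 0; 10 0 0 4 0 0 0; 10 0 0 4 0 0 0; 10 0 0 0 0 0 0")

```text
time: 17.18
ee_pos: [0.4921, -0.2929, 0.1528]
tcp_rot: [-180.0, -0.0, 159.3]
force: [-0.9, -0.1, 5.5]
finger_gap: 0.0176
```

>>> send_rows(series="10 0 0 2 0 0 0; 10 0 0 2 0 0 0; 10 0 0 2 0 0 0; 10 0 0 0 0 0 0")

```text
time: 17.68
ee_pos: [0.4929, -0.2932, 0.1474]
tcp_rot: [-180.0, 0.1, 159.3]
force: [-2.4, -0.3, 5.2]
finger_gap: 0.0179
```

>>> send_rows(series="10 0 0 1.2 0 0 0; 10 0 0 1.2 0 0 0; 10 0 0 0 0 0 0; 10 0 0 0 0 0 0")

```text
time: 18.18
ee_pos: [0.4933, -0.2934, 0.1455]
tcp_rot: [-180.0, 0.1, 159.3]
force: [-0.9, -0.2, 7.4]
finger_gap: 0.0177
```

```bash
cat > look.py <<'E'
from h import *
import sys
n=sys.argv[1]; f=[]
cap("wrist","w"+n); cap("scene","s"+n); cap("top","t"+n)
for i in range(3): f.append(telemetry.state()["force"]); viewer.capture("top")
s=telemetry.state(); print(s["time"],s["ee_pos"],np.round(f,2),s["finger_gap"])
def c(n,x,y,w,h,W,H): return cv2.resize(cv2.imread("pics/%s_raw.png"%n)[y:y+h,x:x+w],(W,H),interpolation=cv2.INTER_CUBIC)
cv2.imwrite("pics/c%s.png"%n,np.hstack([c("w"+n,215,130,120,135,400,450),c("s"+n,60,225,120,135,400,450)]))
E
python3 look.py 9
```

```text
18.475 [ 0.49322696 -0.29335324  0.14547634] [[-1.16  0.83  7.42]
 [-0.94  0.37  6.93]
 [-1.03  0.01  6.74]] 0.017725201353874228
```

View pics/c9.png

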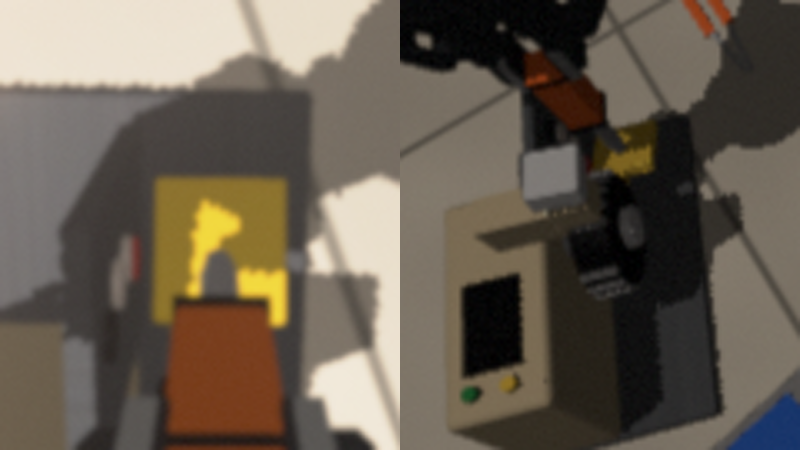

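Wrist crop: tip well centred on the paddle, red mark visible at (133,258) beside it; force ≈7.7 N and geometry puts the dial near 0.88. I'll step on slightly, averaging the force.

>>> send_rows(series="10 0 0 0.6 0 0 0; 10 0 0 0.6 0 0 0; 10 0 0 0 0 0 0; 10 0 0 0 0 0 0")

```text
time: 18.98
ee_pos: [0.4934, -0.2934, 0.1444]
tcp_rot: [-180.0, 0.2, 159.3]
force: [-0.7, 1.4, 7.7]
finger_gap: 0.0177
```

```bash
cat > f.py <<'E'
from h import *
f=[]
for i in range(8): f.append(telemetry.state()["force"]); viewer.capture("top")
s=telemetry.state(); print(s["time"],s["ee_pos"],np.mean(f,0),s["finger_gap"])
E
python3 f.py
```

```text
19.375 [ 0.49345047 -0.29342661  0.1444337 ] [-1.21656615  0.39204007  7.12111373] 0.018014260838706248
```

>>> send_rows(series="10 0 0 0.6 0 0 0; 10 0 0 0.6 0 0 0; 10 0 0 0 0 0 0; 10 0 0 0 0 0 0")

```text
time: 19.88
ee_pos: [0.4936, -0.2935, 0.1434]
tcp_rot: [-180.0, 0.2, 159.3]
force: [-0.6, -0.0, 7.8]
finger_gap: 0.0176
```

```bash
python3 f.py
```

```text
20.275 [ 0.49364028 -0.29352943  0.14336089] [-0.74274003  0.11995139  7.11717175] 0.01799672763465621
```

>>> send_rows(series="10 0 0 0.6 0 0 0; 10 0 0 0.4 0 0 0; 10 0 0 0 0 0 0; 10 0 0 0 0 0 0")

```text
time: 20.78
ee_pos: [0.4938, -0.2936, 0.1425]
tcp_rot: [-180.0, 0.2, 159.3]
force: [-1.0, -0.7, 7.5]
finger_gap: 0.0176
```

```bash
python3 f.py; python3 - <<'E'
from h import *
cap("wrist","wz"); cap("scene","sz"); cap("top","tz")
def c(n,x,y,w,h,W,H): return cv2.resize(cv2.imread("pics/%s_raw.png"%n)[y:y+h,x:x+w],(W,H),interpolation=cv2.INTER_CUBIC)
cv2.imwrite("pics/cz.png",np.hstack([c("wz",240,170,80,90,400,450),c("sz",95,235,60,68,400,450)]))
# predicted paddle outer edge mid in wrist for theta, axle calibrated from w8 rest edge
tx=np.array([np.cos(np.radians(-20.7)),np.sin(np.radians(-20.7)),0])
def edge(th,r=.088):
    f=.45-th; return -r*np.cos(f)+.004*np.sin(f), .08+r*np.sin(f)+.004*np.cos(f)
x,z=edge(0); e0=pz("w8",277.7,185,z); ax=e0-x*tx; ax[2]=0; print("axle+22y",ax)
for th in(.6,.75,.85,.9,.95,1.05):
    x,z=edge(th); E=ax+x*tx; E[2]=z; print(th,proj("wz",E),proj("sz",E))
    x,z=edge(th,.066); E=ax+x*tx; E[2]=z; print("   face",E)
# tip
s=telemetry.state(); print("tip",s["ee_pos"]-[0,0,.0886])
im=cv2.cvtColor(cv2.imread("pics/wz_raw.png"),cv2.COLOR_BGR2HSV); print(im[176:192,281].tolist())
E
```

```text
21.175 [ 0.49379748 -0.29362158  0.14247911] [-0.60880361  0.16402485  7.36756721] 0.017792808668387682
axle+22y [ 0.55055676 -0.3156958   0.        ]
0.6 [280.58634631 181.10264332] [122.35430818 254.72778689]
   face [ 0.48895156 -0.29241713  0.07409217]
0.75 [280.65259715 180.5176565 ] [124.70117458 258.19032581]
   face [ 0.49046918 -0.29299059  0.06431701]
0.85 [280.69292823 181.39549854] [126.23168962 260.85817902]
   face [ 0.49223398 -0.29365745  0.05798263]
0.9 [280.71190472 182.17472878] [126.98252076 262.29003469]
   face [ 0.49333624 -0.29407396  0.05489406]
0.95 [280.73008158 183.16386676] [127.72197145 263.78272775]
   face [ 0.49458152 -0.29454452  0.05186824]
1.05 [280.76403566 185.72374227] [129.16170283 266.93722502]
   face [ 0.49748835 -0.29564291  0.04603494]
tip [ 0.49380034 -0.29360013  0.05388055]
[[11, 30, 69], [11, 30, 68], [15, 30, 67], [9, 26, 68], [10, 23, 68], [13, 26, 68], [15, 36, 70], [18, 91, 87], [21, 143, 112], [22, 164, 131], [22, 171, 137], [22, 172, 138], [22, 171, 139], [22, 172, 139], [22, 174, 145], [22, 184, 169]]
```

View pics/cz.png

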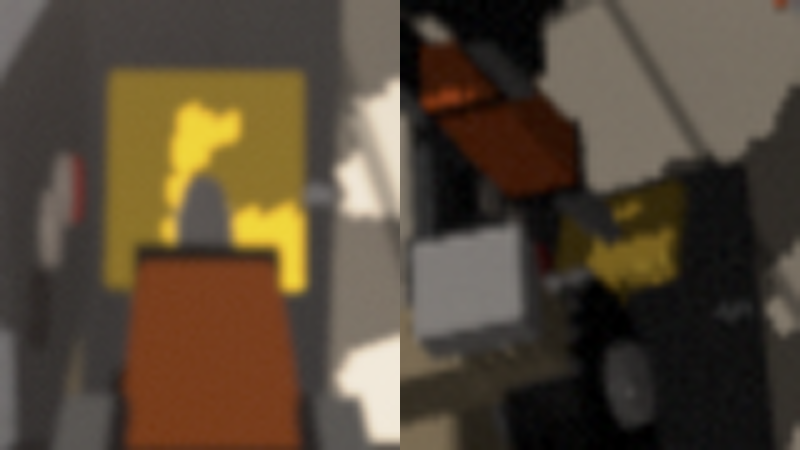

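Tip is centred on the paddle at 0.054 m height; tip height gives about 0.92 rad and the paddle edge about 0.95. The force of about 8 N matches the third notch and is short of the stop. Handing in.

```bash
python3 -c "
from h import *
print(order.sign_off()); s=telemetry.state(); print(s['time'],s['ee_pos'],s['force'],s['finger_gap'])"
```

```text
the job is handed in; nothing more can be done
None
the job is handed in; nothing more can be done
```

I took the large probe from its stand, touched red and then blue, and pressed the yellow paddle down to the third notch. I handed the job in at about 21 s with the probe still gripped and pressing.

- **Contacts:** Both touches averaged roughly 2–3 N, allowing for the probe's weight. The contacts were pressed about 2.5 mm of their 4 mm. A close picture showed the tip about 1.5 mm off the red centre, and I corrected for that. For blue I corrected the aim from a picture taken about 10 mm above it, but took no view of the touch itself.
- **Dial:** The last checks gave about 8 N net push, and the tip height puts the dial at about 0.92 rad. The paddle edge in the wrist picture suggested about 0.95 rad. The two estimates differ by a few hundredths, but both are past 0.9 and short of the 1.05 stop.
- **Not confirmed directly:** The red mark was visible beside the paddle, but the view was too oblique to confirm the alignment by eye. I also saw no clear dip in force on entering the notch. The third-notch reading rests on tip height, edge position and force.
- **Camera disagreement:** The fixed cameras differed by up to 7 mm, so I used close wrist pictures for the final positions.

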